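# Close a two-part slip mould and feel along its seam

### The arm

A 6-joint arm with a two-finger parallel gripper is mounted at the origin on a cart in front of the work surface, level with it; the furniture and walls round the work are solid. World frame = base frame: x ahead of the robot, y to its left, z up, the work surface at z = 0. Lengths are in mm, angles in degrees, forces in N, time in s.
With the tool pointing down it reaches from about 350 to 850 mm from the base axis. Payload 8.1 kg.
Tool frame: the origin (TCP) lies between the finger pads, 19 mm behind the fingertips; this is the grasp point; z points along the fingers, y is the line along which they close (so a half turn about z gives the same grasp; the last joint's range is limited). The gripper opens to 85 mm and grips with 20 to 120 N. Pads are 22 mm wide; open, the fingers measure 114 mm over their backs; the gripper's body (76 mm by 85 mm) begins 54 mm behind the grasp point. The pads swing forward as they close: fully open they stand 13 mm farther back than shut.
Start: joints at [-76.742, 7.471, 85.268, -0, 87.261, -4.893], TCP at [186.937, -570.14, 249.992] pointing down, gripper open.
Joint ranges: [-169.43, 169.43], [-51.17, 129.36], [1.28, 143.12], [-76.62, 256.62], [0, 156.53], [-152.29, 152.29]. Speed limits (degrees/s): [136.94, 136.94, 159.86, 180, 180, 180].

### API

Orientations are given as [roll, pitch, yaw] about the fixed x, y, z axes, in that order (R = Rz(yaw) Ry(pitch) Rx(roll)).
In Python, from bench import r, vision gives the robot as it stands.
- The arm moves only by the tool step_arm, never from a script. Its argument "targets" is a list that holds one entry, the list of rows, each a list of 6 numbers: the shift along the world's x, y, z in mm, then the turn, a rotation vector about the world's x, y, z in rad. In form: [[[x, y, z, rx, ry, rz], ...]]. A call has 1 to 12 rows; each row is the pose to reach, as a shift and turn from the pose commanded when the call began; what a row does not reach only later rows make up. A row lasts 1/12 s, in which the tool goes at most 41.7 mm and 7.16 degrees, less where a joint would pass 70% of its speed; a pose out of reach is approached as far as the arm can. A call with a gripper value outside its range is refused whole. "fingers" is the gripper's target within -1 to 1 (shut at 1, half-way at 0, fully open at -1), set as the call begins (left out, the last holds). The fingers move at their own pace and stop on an object; "newtons" is the grip in N (left out, the last holds). Time passes only in rows, so rows that repeat a pose let the fingers close. It gives the time, the measured TCP pose, the force, the opening and the grip force at its end, in the units of the state.
- r.sense(): the state, without advancing time (a new reading comes with each control period).
- vision.snapshot(name): name is "scene" or "top" or "wrist"; returns a dict with "img" (420x560x3 uint8, blue, green, red), "mtx" (3x3 intrinsics, pixels), "D" ([k1, k2, p1, p2, k3] as OpenCV has them; the pictures are not rectified), "eye" and "attitude" of the camera in the world. Camera axes: x right, y up, looking along -z (the intrinsics and any distortion apply to the point x, -y, -z); pixel columns grow to the right and rows downward; lengths in mm; the calibration is good to about 2 mm. A picture is of the moment at which its call begins. There is no depth.
- r.hand_in(): hands the job in; it is judged then, once.
The state is a dict: "time": time; "joint_pos": joint angles; "qd": joint speeds; "joint_efforts": joint torques, N m; "tool_pos": TCP position; "tcp_rot": TCP orientation; "ft_force": force on the tool from outside, world axes, zero at the start; "wrist_torque": the same for the moment, N m; "finger_gap": finger opening in mm; "grip_force": force on a finger pad.
Only numpy, scipy, OpenCV 4.12 (cv2) and the standard library are available. Lean on these libraries where they do the work, as an engineer would, in place of code of your own. Each camera call takes 0.05 s, during which the arm holds its last target. There are 200 camera calls.

### The job

Push the loose front half of the plaster mould back along its board with the fingertips until it sits fully home against the back half. Then check the joint as a mould maker does: run the fingertips lightly along the whole top of the seam, from its left end to its right end (left and right as the robot sees it), staying in touch with the plaster on both sides of the pouring hole (the hole itself may be crossed or hopped over). Do not lift or tip the mould or press hard on it, and leave it closed and the other things on and beside the board undisturbed.

Things in the scene. Friction and masses are not known exactly. Their poses are not given: they have to be found in the camera images.
- mould_board: Plywood board that carries the mould, 12 mm thick, fixed on the table. Origin on the table, below the seam's middle; x away from the robot and square to the seam, y along the seam to the robot's left. It reaches from x = -150 to +75 mm, y = -118 to +118 mm. A batten at its back (top 40 mm above the table) stops the mould.
- back_half: Back half of the mould: plaster block, 170 mm along the seam, 62 high, 50 thick (35 at the top), fixed. Origin on the board, 12 mm above the table, bottom middle of its parting face (to the robot); x into this half, y along the seam to the left, z up. Flat level top at z = 62 mm. Two domed natches, 22 mm across, stand 10 mm out of the face at y = -60, +60, z = 34 mm.
- front_half: Loose front half: plaster block 170 x 50 x 62 mm (35 thick at the top), 0.45 kg, slides at 2 to 5 N. It stands 22 to 38 mm short of the back half, up to 3 degrees askew, 3 mm off sideways. Origin: bottom middle of its parting face; outer face at x = -50 mm. Fully home, its origin and axes meet those of back_half; two sockets (1.5 mm clearance, 12 deep) over the natches centre it.
- push_point (a point): Place to push: middle of the front half's outer face (the face to the robot), 15 mm above the board: front_half x = -50, y = 0, z = 15 mm. This face is upright to 28 mm above the board (with a shallow strap groove), then slopes back. Push with the fingertips 8 to 25 mm above the board; a push higher up tips the half.
- seam_left (a point): Left end of the seam at the top of the mould: back_half x = 0, y = +85, z = 62 mm (74 mm above the table). The seam runs straight and level from here to seam_right; closed, it shows as a fine groove, 2 mm wide, in the flat top.
- seam_right (a point): Right end of the seam at the top of the mould: back_half x = 0, y = -85, z = 62 mm.
- pour_hole (a point): Centre of the round pouring hole in the top, in the middle of the seam (back_half x = 0, y = 0, z = 62 mm): 40 mm across at the top when closed, half of it in each half. The plaster of the seam lies from 20 to 85 mm either side of it.
- rubber_kidney: Bystander: flat red rubber kidney, 40 x 99 x 8 mm, on the table to the right of the board; origin at the centre of its underside.
- modelling_tool: Bystander: boxwood modelling tool, 16 x 179 x 8 mm, on the table to the left of the board; origin at the centre of its underside.
- natch_plug: Bystander: spare plaster natch plug, 30 mm across, 28 mm high, on the table to the right of the board; origin at the centre of its underside.
- clay_scrap_3: Bystander: pinch of clay, 38 x 35 x 14 mm, on the near left corner of the board; origin at the centre of its underside.

How it is judged:
By the outcome, as a careful person would: the job done as asked, in the order asked, and still so for the second after the job is handed in, with the robot touching nothing.
It also fails if it takes over 58 s, if anything falls off the work surface, if the arm or the gripper's body presses on something with over 40 N, if the wrist force passes 120 N, or if a joint passes its speed limit or range.

## Working session

There is one attempt and no reset: what is moved stays moved. The work goes in short steps, Python scripts to look and compute and a tool call to move; the robot and the scene stay as the last step left them, time stands still between calls to the robot, and variables do not carry over. Pictures are saved under pics/ and viewed, at most 10 in all, crops included, and the job is handed in when it is done.

Besides the shell and the picture viewer there is one more tool, called in YAML: its name, and indented under it one key for each argument. step_arm: Moves the arm, as the interface text tells. Its arguments: {"type":"object","properties":{"targets":{"type":"array"},"fingers":{"type":"number"},"newtons":{"type":"number"}},"required":["targets"]}

```bash
mkdir -p pics; cat > h.py <<'E'
import numpy as np, cv2
from bench import r, vision
def snap(n,f=None):
    s=vision.snapshot(n)
    if f: cv2.imwrite('pics/'+f,s['img'])
    return s
def Rm(s):
    a=np.array(s['attitude'],float)
    if a.shape==(3,3): return a
    from scipy.spatial.transform import Rotation as R
    return R.from_euler('xyz',a,degrees=True).as_matrix() if a.size==3 else R.from_quat(a).as_matrix()
def px2w(s,px,z):
    p=cv2.undistortPoints(np.array(px,float).reshape(-1,1,2),np.array(s['mtx'],float),np.array(s['D'],float)).reshape(-1,2)
    d=np.c_[p[:,0],-p[:,1],-np.ones(len(p))]@Rm(s).T
    e=np.array(s['eye'],float)
    return e+d*((z-e[2])/d[:,2])[:,None]
def w2px(s,P):
    q=(np.array(P,float)-np.array(s['eye']))@Rm(s)
    q=q*[1,-1,-1]
    return cv2.projectPoints(q,np.zeros(3),np.zeros(3),np.array(s['mtx'],float),np.array(s['D'],float))[0].reshape(-1,2)
E
python3 - <<'E'
from h import *
for n in ['scene','top']:
    s=snap(n,n+'0.png'); print(n,s['eye'],s['attitude'],s['mtx'],s['D'])
print(r.sense())
E
```

```text
scene [ 341.70829752 -517.26886381  729.05759335] [ 40.22467219  -0.84541506 -20.90343112] [[397.22353425   0.         272.60384325]
 [  0.         397.22353425 209.39906017]
 [  0.           0.           1.        ]] [-0.03626934  0.          0.          0.          0.        ]
top [384.11974666  -5.68066362 890.084903  ] [ 1.33458952e+01  4.08777268e-02 -9.82721505e+01] [[396.73146022   0.         278.89306846]
 [  0.         396.73146022 208.96763567]
 [  0.           0.           1.        ]] [-0.06122828  0.          0.          0.          0.        ]
{'time': 0.1, 'joint_pos': array([-7.67421413e+01,  7.51203597e+00,  8.53244358e+01,  2.46634315e-04,
        8.72612764e+01, -4.89443120e+00]), 'qd': array([ 0.08866199, -0.06018828, -0.1787901 , -0.01283914, -0.05205269,
       -0.03820862]), 'joint_efforts': array([ 1.07138032e-03, -5.70954680e+01, -5.01942015e+01, -2.00200639e-04,
        8.06547760e-03,  3.79080029e-05]), 'tool_pos': array([ 186.8265518 , -569.67473644,  249.02283892]), 'tcp_rot': array([-1.79902629e+02, -8.58530911e-03,  1.81522706e+01]), 'ft_force': array([-0.490272  ,  0.02966332, -0.00249928]), 'wrist_torque': array([0.01603218, 0.00274005, 0.01162929]), 'grip_force': 0.0, 'finger_gap': 85.42330128394586}
```

View pics/top0.png

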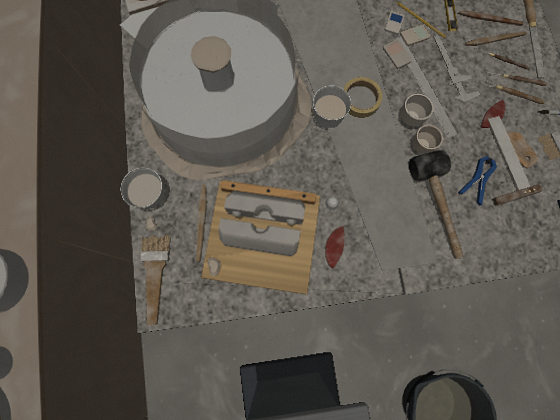

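View pics/scene0.png

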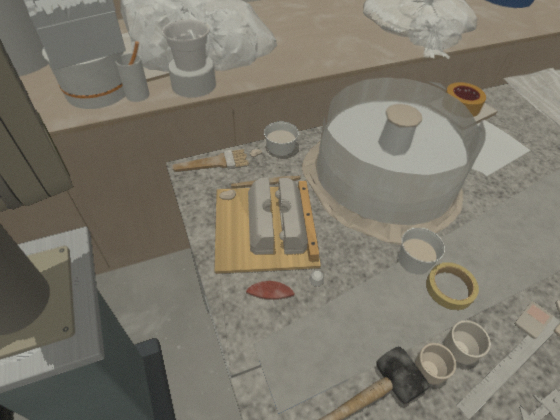

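The top view shows the board at about (203–319, 182–293), with the mould halves at (262, 210) and (260, 235). I'll enlarge it.

```bash
python3 - <<'E'
from h import *
im=cv2.imread('pics/top0.png')[175:300,190:350]
a=cv2.resize(im,None,fx=5,fy=5,interpolation=cv2.INTER_CUBIC)[:600]
cv2.imwrite('pics/c1.png',cv2.convertScaleAbs(a,alpha=1.4))
im=cv2.imread('pics/scene0.png')[170:290,200:350]
cv2.imwrite('pics/c2.png',cv2.convertScaleAbs(cv2.resize(im,None,fx=5,fy=5,interpolation=cv2.INTER_CUBIC),alpha=1.4))
E
```

```text
(no output)
```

View pics/c1.png

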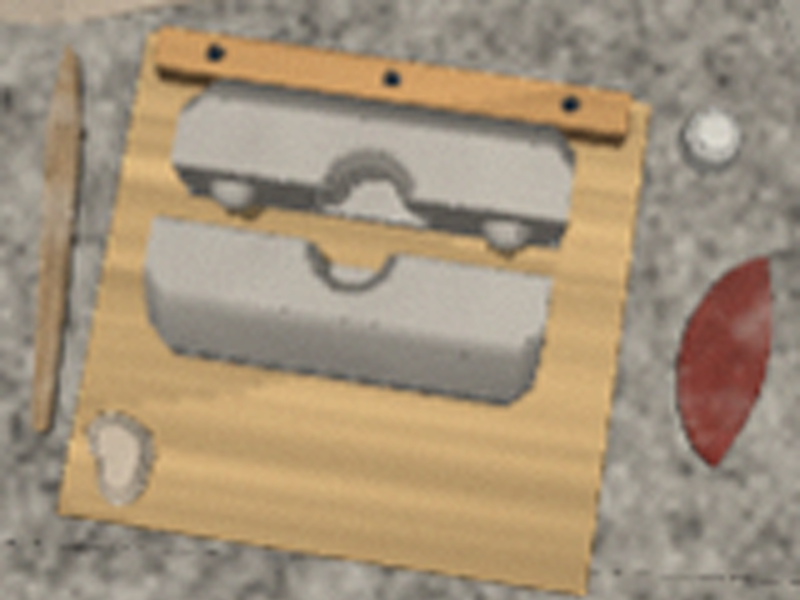

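View pics/c2.png

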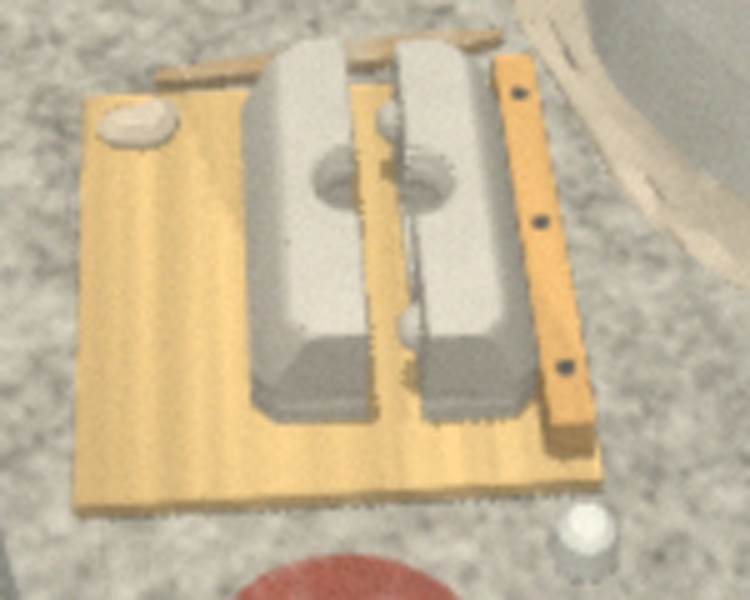

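```bash
python3 - <<'E'
from h import *
s=snap('top'); t=snap('scene')
f=lambda L,o:(np.array(L,float)+.5)/5-.5+o
def fit(L,W):
    L=np.array(L);W=np.array(W)[:,:2]
    lc=L-L.mean(0);wc=W-W.mean(0)
    a=np.arctan2((lc[:,0]*wc[:,1]-lc[:,1]*wc[:,0]).sum(),(lc*wc).sum())
    R=np.array([[np.cos(a),-np.sin(a)],[np.sin(a),np.cos(a)]])
    o=W.mean(0)-R@L.mean(0); print(o,np.degrees(a),np.abs((L@R.T+o-W)).max())
T=[190,175];S=[200,170]
fit([[75,118],[75,-118],[-150,-118],[-150,118]],px2w(s,f([[150,27],[650,103],[585,593],[60,513]],T),12))
fit([[-150,118],[-150,-118],[75,-118]],px2w(t,f([[86,95],[76,508],[602,482]],S),12))
print('back/front seam edges top cam'); print(px2w(s,f([[172,165],[562,220],[150,217],[550,277]],T),74))
print('scene cam');print(px2w(t,f([[398,42],[413,336],[345,40],[368,336]],S),74))
print('front outer bottom',px2w(s,f([[180,356],[510,405]],T),12))
print('tool,kidney,plug,clay',px2w(s,f([[42,430],[70,50],[715,465],[680,370],[770,258],[712,135],[120,410],[155,460]],T),10))
E
```

```text
[572.30059698   0.73546254] -16.83893430795722 2.1551798873861685
[571.04017947  -1.30723114] -17.165796292369023 1.668753207394957
back/front seam edges top cam
[[595.49206152  81.69328449  74.        ]
 [548.19935272 -78.03890916  74.        ]
 [574.43404559  93.4179604   74.        ]
 [524.88959539 -69.25914884  74.        ]]
scene cam
[[596.7699055   80.63371648  74.        ]
 [540.68861899 -78.31084021  74.        ]
 [574.16404723  90.27564709  74.        ]
 [523.4449208  -71.93647381  74.        ]]
front outer bottom [[523.95184305  94.68841202  12.        ]
 [481.25206037 -47.61034142  12.        ]]
tool,kidney,plug,clay [[ 500.12510672  159.5357688    10.        ]
 [ 673.47429919  129.37986947   10.        ]
 [ 442.09252493 -133.2924166    10.        ]
 [ 485.92838403 -125.10558667   10.        ]
 [ 530.14333369 -174.07134179   10.        ]
 [ 590.46728616 -158.06641451   10.        ]
 [ 504.05707939  124.15924796   10.        ]
 [ 479.85169166  111.20590373   10.        ]]
```

The board sits at about (572, 0) with yaw −17°. The front half is about 25 mm short, 4 mm to the left and nearly square. I'll approach with the fingers half open in line with the seam.

step_arm:
  targets:
    - [[17,37,0,0,0,-0.051],[34,74,0,0,0,-0.102],[51,111,0,0,0,-0.153],[68,148,0,0,0,-0.204],[85,185,0,0,0,-0.255],[102,222,0,0,0,-0.306],[119,259,0,0,0,-0.357],[136,296,0,0,0,-0.408],[153,333,0,0,0,-0.459],[170,370,0,0,0,-0.51],[187,407,0,0,0,-0.561],[204,444,0,0,0,-0.612]]
  fingers: 0
  newtons: 40

```text
time: 1.2
tool_pos: [391.2, -124.2, 250.2]
tcp_rot: [180.0, -0.0, -17.1]
ft_force: [0.6, 0.2, -0.3]
finger_gap: 42.7
grip_force: 0.0
```

step_arm:
  targets:
    - [[15,32,-15,0,0,0],[30,64,-30,0,0,0],[45,96,-45,0,0,0],[60,128,-60,0,0,0],[76,162,-75,0,0,0],[76,162,-90,0,0,0],[76,162,-90,0,0,0]]

```text
time: 1.78
tool_pos: [465.0, 37.8, 156.5]
tcp_rot: [179.9, 0.3, -16.7]
ft_force: [-1.2, -1.1, -0.3]
finger_gap: 43.0
grip_force: 0.0
```

step_arm:
  targets:
    - [[0,0,-30,0,0,0],[0,0,-60,0,0,0],[0,0,-85,0,0,0],[0,0,-105,0,0,0],[0,0,-115,0,0,0],[0,0,-117,0,0,0],[0,0,-117,0,0,0]]

```text
time: 2.37
tool_pos: [466.9, 35.3, 43.4]
tcp_rot: [180.0, 0.0, -17.0]
ft_force: [-0.8, 0.4, 1.0]
finger_gap: 42.4
grip_force: 0.0
```

```bash
python3 - <<'E'
from h import *
t=snap('scene');w=snap('wrist')
a=cv2.resize(t['img'][160:280,200:350],(500,400),interpolation=cv2.INTER_CUBIC)
b=cv2.resize(w['img'],(300,225)); c=np.zeros((400,800,3),np.uint8); c[:,:500]=a; c[:225,500:]=b
cv2.imwrite('pics/d1.png',cv2.convertScaleAbs(c,alpha=1.4))
q=r.sense();print(q['tool_pos'],q['ft_force'])
E
```

```text
[468.22820667  35.47483833  44.73464156] [ 0.41058801 -0.22116379 -0.6484421 ]
```

View pics/d1.png

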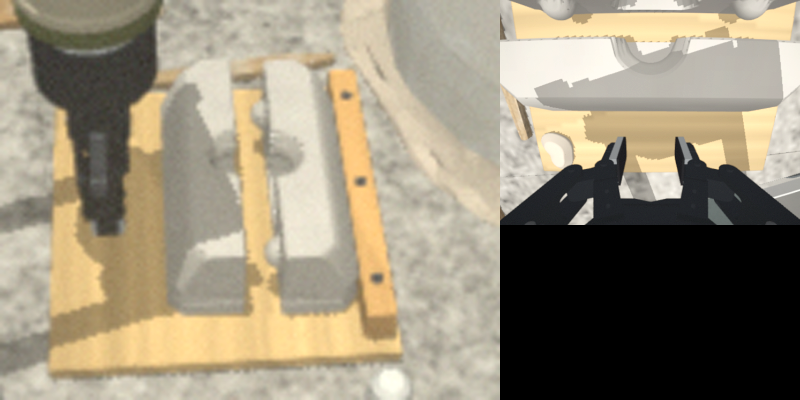

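The wrist view shows the fingers open in front of the front half, square to it and centred on the hole. The shared line at column 650 confirms this. Now pushing along (0.956, −0.292).

step_arm:
  targets:
    - [[5,-1.5,0,0,0,0],[10,-3,0,0,0,0],[14,-4.3,0,0,0,0],[17,-5.2,0,0,0,0],[19,-5.8,0,0,0,0],[21,-6.4,0,0,0,0],[23,-7,0,0,0,0],[25,-7.6,0,0,0,0],[27,-8.2,0,0,0,0],[29,-8.8,0,0,0,0]]

```text
time: 3.3
tool_pos: [495.5, 27.2, 42.8]
tcp_rot: [180.0, 0.1, -16.9]
ft_force: [-3.0, 0.3, 1.6]
finger_gap: 42.6
grip_force: 1.5
```

step_arm:
  targets:
    - [[1.6,-0.5,0,0,0,0],[3.2,-1,0,0,0,0],[4.8,-1.5,0,0,0,0],[6.4,-2,0,0,0,0],[8,-2.4,0,0,0,0],[9.6,-2.9,0,0,0,0]]

```text
time: 3.8
tool_pos: [505.6, 24.1, 42.9]
tcp_rot: [-180.0, 0.0, -16.9]
ft_force: [-0.6, 0.9, -1.6]
finger_gap: 42.4
grip_force: 0.7
```

step_arm:
  targets:
    - [[1,-0.3,0,0,0,0],[2,-0.6,0,0,0,0],[3,-0.9,0,0,0,0],[4,-1.2,0,0,0,0],[5,-1.5,0,0,0,0]]

```text
time: 4.22
tool_pos: [510.5, 22.6, 43.0]
tcp_rot: [180.0, 0.0, -16.9]
ft_force: [-1.7, 0.4, -0.5]
finger_gap: 42.9
grip_force: 1.5
```

```bash
python3 - <<'E'
from h import *
t=snap('scene');w=snap('wrist')
a=cv2.resize(t['img'][170:270,230:330],(400,400),interpolation=cv2.INTER_CUBIC)
b=cv2.resize(w['img'][:210,80:480],(400,210)); c=np.zeros((400,800,3),np.uint8); c[:,:400]=a; c[:210,400:]=b
cv2.imwrite('pics/d2.png',cv2.convertScaleAbs(c,alpha=1.4))
q=r.sense();print(q['tool_pos'],q['ft_force'])
E
```

```text
[510.63052313  22.59031834  42.99003258] [-1.27654155  0.99897145 -1.18994948]
```

View pics/d2.png

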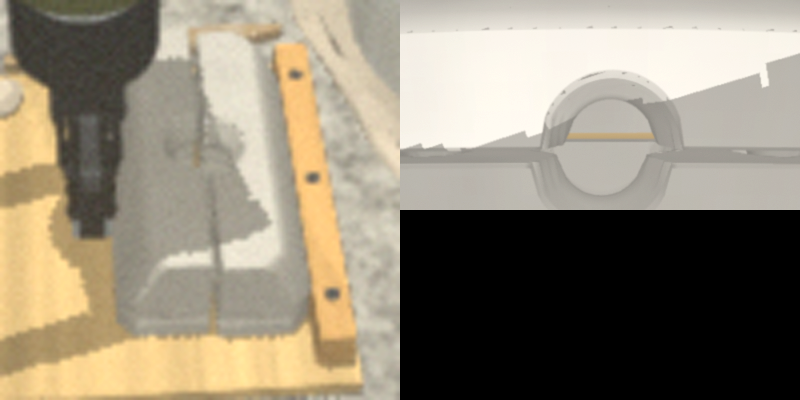

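The gap is now only a few millimetres: a sliver of board shows at wrist row 137, and the seam shows at scene (213, 240). I'll push on gently until the force rises.

step_arm:
  targets:
    - [[1,-0.3,0,0,0,0],[2,-0.6,0,0,0,0],[2.5,-0.8,0,0,0,0]]

```text
time: 4.57
tool_pos: [512.0, 21.9, 42.9]
tcp_rot: [180.0, 0.1, -16.9]
ft_force: [-8.3, 0.9, 5.9]
finger_gap: 42.9
grip_force: 4.3
```

step_arm:
  targets:
    - [[0.5,-0.15,0,0,0,0],[1,-0.3,0,0,0,0],[1,-0.3,0,0,0,0]]

```text
time: 4.82
tool_pos: [513.0, 21.4, 42.8]
tcp_rot: [179.9, 0.1, -16.9]
ft_force: [-6.7, -1.9, 3.7]
finger_gap: 42.2
grip_force: 3.3
```

step_arm:
  targets:
    - [[0.5,-0.15,0,0,0,0],[1,-0.3,0,0,0,0],[1,-0.3,0,0,0,0]]

```text
time: 5.07
tool_pos: [513.8, 21.0, 42.7]
tcp_rot: [179.9, 0.2, -16.9]
ft_force: [-8.9, -1.2, 3.9]
finger_gap: 42.4
grip_force: 3.8
```

step_arm:
  targets:
    - [[0.5,-0.15,0,0,0,0],[1,-0.3,0,0,0,0],[1,-0.3,0,0,0,0]]

```text
time: 5.32
tool_pos: [514.0, 21.0, 42.5]
tcp_rot: [179.9, 0.3, -16.9]
ft_force: [-11.6, 0.5, 7.5]
finger_gap: 42.6
grip_force: 5.7
```

step_arm:
  targets:
    - [[0.5,-0.15,0,0,0,0],[1,-0.3,0,0,0,0],[1.5,-0.45,0,0,0,0],[1.5,-0.45,0,0,0,0]]

```text
time: 5.65
tool_pos: [514.3, 21.0, 42.2]
tcp_rot: [179.9, 0.4, -16.9]
ft_force: [-18.1, 1.9, 11.5]
finger_gap: 42.6
grip_force: 8.9
```

```bash
python3 - <<'E'
from h import *
w=snap('wrist');t=snap('top')
b=cv2.resize(w['img'][60:260],(800,286)); c=np.zeros((600,800,3),np.uint8); c[:286]=b
c[290:590,:400]=cv2.resize(t['img'][180:255,210:310],(400,300),interpolation=cv2.INTER_CUBIC)
s=snap('scene');c[290:590,400:700]=cv2.resize(s['img'][170:270,230:330],(300,300),interpolation=cv2.INTER_CUBIC)
cv2.imwrite('pics/d3.png',cv2.convertScaleAbs(c,alpha=1.4))
q=r.sense();print(q['tool_pos'],q['ft_force'])
E
```

```text
[514.28913361  21.02476279  42.27119273] [-18.42802586   2.97942432  11.24169391]
```

View pics/d3.png

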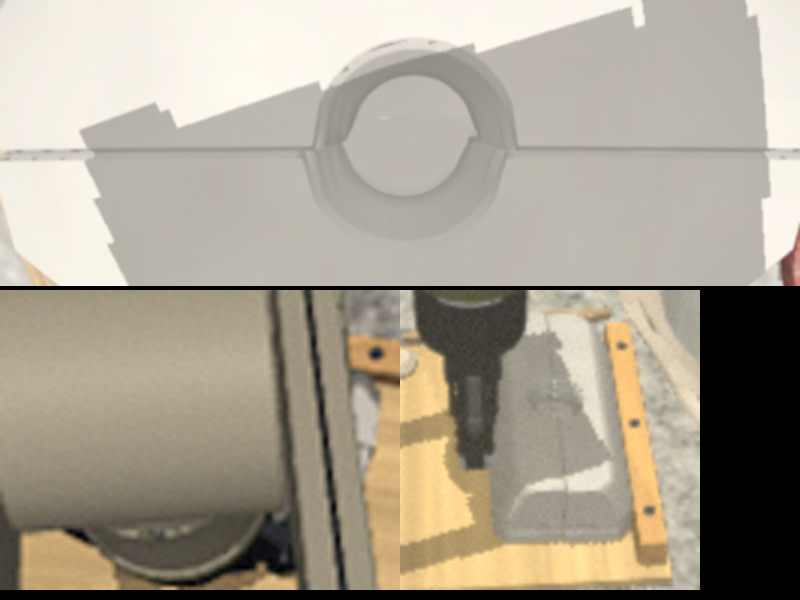

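The mould looks closed, but the two half-holes are offset sideways: columns 315–518 on the back half, 303–508 on the front half. I'll measure this and the seam width metrically.

```bash
python3 - <<'E'
from h import *
s=snap('wrist');cv2.imwrite('pics/w.png',s['img'])
k=.7
L=lambda u,v:[(u+.5)*k-.5,(v+.5)*k-.5+60]
W=px2w(s,[L(318,146),L(518,146),L(303,153),L(508,153),L(415,38),L(405,240)],74)[:,:2]
a=np.radians(-17);R=np.array([[np.cos(a),-np.sin(a)],[np.sin(a),np.cos(a)]])
print(np.round((W-[571.7,-.3])@R,1), s['eye'],s['attitude'])
# rectify top plane, 0.25mm/px, local frame x up
y,x=np.meshgrid(np.arange(95,-95,-.25),np.arange(24,-24,-.25))
P=np.stack([x,y],-1).reshape(-1,2)@R.T+[571.7,-.3]
m=w2px(s,np.c_[P,np.full(len(P),74)]).reshape(x.shape+(2,)).astype(np.float32)
im=cv2.remap(s['img'],m[...,0],m[...,1],cv2.INTER_CUBIC)
cv2.imwrite('pics/rect.png',cv2.convertScaleAbs(im,alpha=1.3))
g=cv2.cvtColor(im,6)
for yy in (60,45,30,-30,-45,-60):
    c=int((95-yy)*4); print(yy,g[60:124:2,c-6:c+6].mean(1).astype(int))
E
```

```text
[[  0.2  21. ]
 [  0.3 -18.1]
 [ -1.2  24. ]
 [ -1.1 -16.2]
 [ 20.3   2.3]
 [-19.5   3.9]] [590.15443439  -0.88771135 166.10939835] [-1.81908287e+01 -2.71170449e-02 -1.06874120e+02]
60 [172 172 172 172 169 148 128 126 126 127 127 127 127 127 127 127 127 127
 113 109 121 125 125 128 128 129 129 129 129 129 129 129]
45 [176 176 176 176 176 176 176 174 154 132 130 130 130 130 130 131 131 129
 115 111 122 124 125 129 129 128 129 128 128 128 128 128]
30 [131 131 131 131 131 131 131 131 131 132 131 132 131 131 131 131 132 128
 112 113 126 127 128 132 131 132 132 132 132 132 132 132]
-30 [131 131 131 131 132 131 132 131 132 131 132 132 132 132 132 132 132 123
 109 121 126 127 130 132 132 132 132 132 132 132 132 132]
-45 [132 132 132 132 132 132 132 132 132 132 132 132 132 133 132 132 132 120
 111 125 125 126 129 131 130 130 130 130 130 130 130 130]
-60 [130 130 130 130 130 130 130 130 130 130 130 130 130 131 130 131 130 117
 108 123 126 127 130 131 131 131 131 131 131 131 131 131]
```

View pics/rect.png

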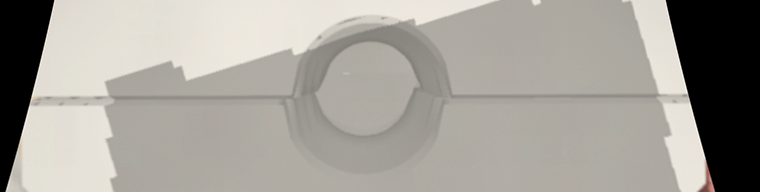

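The groove is about 2.5–3 mm wide along its length, so the faces meet. The front half sits about 1.6 mm to the left, at the clearance limit. While it's still pressed lightly, I'll drag the fingers a little to the right to relieve the natches.

step_arm:
  targets:
    - [[-0.3,-0.9,0,0,0,0],[-0.6,-1.8,0,0,0,0],[-0.9,-2.8,0,0,0,0],[-0.9,-2.8,0,0,0,0]]

```text
time: 6.18
tool_pos: [513.9, 19.9, 42.1]
tcp_rot: [-179.9, 0.4, -16.9]
ft_force: [-12.4, 11.8, 5.5]
finger_gap: 42.4
grip_force: 7.7
```

```bash
cat > m.py <<'E'
from h import *
def meas(f):
    s=snap('wrist');a=np.radians(-17);R=np.array([[np.cos(a),-np.sin(a)],[np.sin(a),np.cos(a)]])
    y,x=np.meshgrid(np.arange(95,-95,-.25),np.arange(24,-24,-.25))
    P=np.stack([x,y],-1).reshape(-1,2)@R.T+[571.7,-.3]
    m=w2px(s,np.c_[P,np.full(len(P),74)]).reshape(x.shape+(2,)).astype(np.float32)
    im=cv2.remap(s['img'],m[...,0],m[...,1],cv2.INTER_CUBIC);cv2.imwrite('pics/'+f,cv2.convertScaleAbs(im,alpha=1.3))
    g=cv2.cvtColor(im,6)
    for yy in (60,45,30,-30,-45,-60):
        c=int((95-yy)*4); print(yy,g[84:114:2,c-6:c+6].mean(1).astype(int))
    return g
def shift(g,h):  # lateral motion of front half (px 0.25mm), rim of hole region
    a=np.float32(g[112:185,290:460]);b=np.float32(h[112:185,290:460])
    A=np.float32(g[20:85,290:460]);B=np.float32(h[20:85,290:460])
    w=cv2.createHanningWindow(a.shape[::-1],cv2.CV_32F);W=cv2.createHanningWindow(A.shape[::-1],cv2.CV_32F)
    print('front',cv2.phaseCorrelate(a,b,w),'back',cv2.phaseCorrelate(A,B,W))
E
python3 - <<'E'
from m import *
g=meas('rect2.png'); shift(cv2.cvtColor(cv2.imread('pics/rect.png'),6),cv2.cvtColor(cv2.imread('pics/rect2.png'),6))
q=r.sense();print(q['tool_pos'],q['ft_force'])
E
```

```text
60 [127 127 127 127 127 127 114 108 121 124 125 128 128 128 128]
45 [150 131 130 130 131 128 113 111 122 124 125 128 129 128 128]
30 [131 131 131 131 132 129 112 113 125 126 128 131 131 132 131]
-30 [132 132 132 132 132 121 109 121 126 127 131 132 132 132 132]
-45 [132 132 132 132 132 120 110 120 125 126 129 130 130 130 130]
-60 [130 130 130 131 131 116 108 122 126 127 130 131 131 131 131]
front ((0.9337674158529126, 0.47869680750852694), 1.023700486359773) back ((0.8229595430356369, 0.05313526213441122), 0.9745838809896399)
[513.91536739  19.86503047  42.07849551] [-13.05442787  10.97293327   7.02232186]
```

step_arm:
  targets:
    - [[-0.2,-1,0,0,0,0],[-0.5,-2,0,0,0,0],[-0.8,-3,0,0,0,0],[-0.8,-3,0,0,0,0]]

```text
time: 6.57
tool_pos: [513.0, 16.9, 41.7]
tcp_rot: [-179.9, 0.4, -16.9]
ft_force: [-10.9, 10.8, 2.2]
finger_gap: 42.7
grip_force: 6.9
```

```bash
python3 - <<'E'
from m import *
g=meas('rect3.png'); shift(cv2.cvtColor(cv2.imread('pics/rect.png'),6),cv2.cvtColor(cv2.imread('pics/rect3.png'),6))
q=r.sense();print(q['tool_pos'],q['ft_force'])
E
```

```text
60 [127 126 127 127 127 127 112 107 122 124 124 127 128 128 128]
45 [130 130 130 130 130 128 113 111 121 124 125 128 129 129 128]
30 [131 131 131 131 131 128 112 112 125 126 128 131 131 131 131]
-30 [132 132 132 132 132 122 110 120 127 127 130 132 132 132 132]
-45 [133 133 133 133 133 121 111 120 125 126 130 130 131 130 130]
-60 [131 131 131 131 131 117 109 122 126 127 130 132 131 131 131]
front ((3.396184748223618, 0.2077959972186889), 0.5661766107347277) back ((2.553924423894742, 0.03142651449000766), 0.7729597247677085)
[513.02123701  16.88962803  41.7246925 ] [-11.24009336  10.60803311   3.32072497]
```

The front half moved about 0.2 mm and then the fingers slipped. The joint is tight with an even groove, so I accept it. Next I'll retreat, rise, shut the fingers and go above the left end of the seam.

step_arm:
  targets:
    - [[-4,2.5,0,0,0,0],[-14,5.5,0,0,0,0],[-28.7,8.8,0,0,0,0],[-28.7,8.8,20,0,0,0],[-28.7,8.8,55,0,0,0],[-28.7,8.8,90,0,0,0],[-28.7,8.8,110,0,0,0]]

```text
time: 7.2
tool_pos: [489.2, 23.3, 157.5]
tcp_rot: [-179.9, -0.3, -16.9]
ft_force: [0.9, 0.2, 0.7]
finger_gap: 42.8
grip_force: 0.0
```

step_arm:
  targets:
    - [[25,14,0,0,0,0],[54,29,0,0,0,0],[85,46,-10,0,0,0],[108.3,58.9,-25,0,0,0],[108.3,58.9,-40,0,0,0],[108.3,58.9,-48,0,0,0],[108.3,58.9,-52,0,0,0],[108.3,58.9,-52,0,0,0]]
  fingers: 1

```text
time: 7.87
tool_pos: [594.4, 82.0, 100.0]
tcp_rot: [180.0, 0.1, -16.9]
ft_force: [-0.4, 0.4, 0.5]
finger_gap: 0.0
grip_force: 0.0
```

```bash
python3 - <<'E'
from h import *
w=snap('wrist');s=snap('scene')
c=np.zeros((400,800,3),np.uint8); c[:300,:400]=cv2.resize(w['img'],(400,300))
c[:,400:]=cv2.resize(s['img'][170:270,230:330],(400,400),interpolation=cv2.INTER_CUBIC)
cv2.imwrite('pics/d4.png',cv2.convertScaleAbs(c,alpha=1.4))
q=r.sense();print(q['tool_pos'],q['ft_force'],q['finger_gap'])
E
```

```text
[595.49583894  81.97076442 101.94169869] [ 1.19748605  0.15246784 -0.26658566] 0.2143886060652739
```

View pics/d4.png

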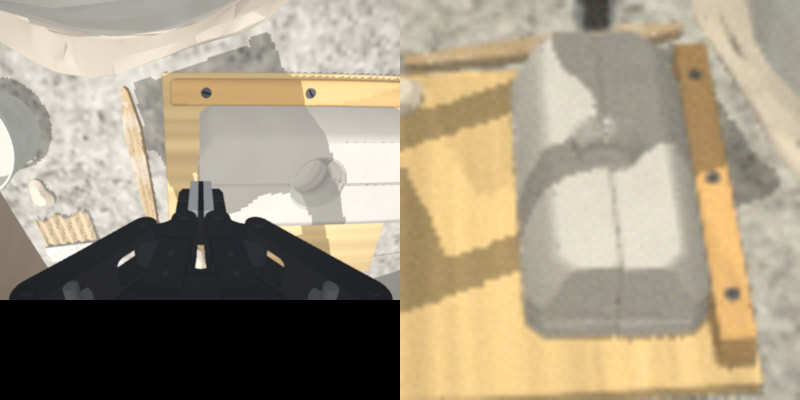

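The fingers are shut at the left end of the seam: tips at about (200, 185) in the wrist view, with the seam running right along row 186. I'll check the seam's position from this close view.

```bash
python3 - <<'E'
from h import *
s=snap('wrist');g=cv2.cvtColor(s['img'],6).astype(float)
def loc(W): 
    a=np.radians(-17);R=np.array([[np.cos(a),-np.sin(a)],[np.sin(a),np.cos(a)]]); return (W[:,:2]-[571.5,1.5])@R
for c in (310,330,350,370,390,400):
    col=g[235:285,c-3:c+4].mean(1); b=cv2.GaussianBlur(col[:,None],(1,15),0).ravel(); i=(col-b)[4:-4].argmin()+4
    W=px2w(s,[[c,235+i]],74); print(c,235+i,np.round(W[0],1),np.round(loc(W),1), round((col-b)[i],1))
print(w2px(s,[[595.5,82,84],[595.5,82,74]]),s['eye'])
p=[(290,y) for y in (255,)]
print(g[300:301,270:300].astype(int), g[258,262:320].astype(int))
E
```

```text
310 269 [586.8  70.1  74. ] [[-5.5 70.1]] -9.1
330 259 [589.3  58.9  74. ] [[ 0.2 60.1]] -5.1
350 258 [586.8  49.1  74. ] [[ 0.7 50. ]] -5.3
370 268 [578.2  40.5  74. ] [[-5.  39.3]] -8.4
390 266 [576.3  30.4  74. ] [[-3.9 29. ]] -8.5
400 266 [574.7  25.4  74. ] [[-3.9 23.8]] -11.8
[[282.87829058 270.01336659]
 [282.78408579 260.38891355]] [670.30223525  60.11065274 226.46691403]
[[ 27  27  29  51  89 111  96  59  35  30  32  32  32  32  45  82 111 103
   70  40  27  27  29  27  28  28  28  27  30  28]] [131 131 132 129 114 105 103 103 103 102 102 103 103 104  99  76  44  27
  23  24  24  31  61  92 102 104 102 102 103 103 103 103 102 107 120 125
 126 125 125 126 125 126 126 126 126 125 126 126 126 127 126 126 126 126
 126 126 126 126]
```

The seam is within 1 mm of the tool's line, and the tips are centred on its left end. Descending to touch.

step_arm:
  targets:
    - [[0,0,-3,0,0,0],[0,0,-5,0,0,0],[0,0,-6.5,0,0,0],[0,0,-7.2,0,0,0],[0,0,-7.2,0,0,0]]

```text
time: 8.43
tool_pos: [595.2, 82.4, 93.6]
tcp_rot: [180.0, 0.0, -16.9]
ft_force: [0.5, 0.6, 0.1]
finger_gap: 0.2
grip_force: 0.0
```

step_arm:
  targets:
    - [[0,0,-0.4,0,0,0],[0,0,-0.8,0,0,0],[0,0,-0.8,0,0,0]]

```text
time: 8.68
tool_pos: [595.5, 82.4, 93.0]
tcp_rot: [-180.0, 0.0, -16.9]
ft_force: [-0.5, 0.1, 0.7]
finger_gap: 0.0
grip_force: 0.0
```

step_arm:
  targets:
    - [[0,0,-0.3,0,0,0],[0,0,-0.6,0,0,0],[0,0,-0.6,0,0,0]]

```text
time: 8.93
tool_pos: [595.5, 82.4, 92.8]
tcp_rot: [-180.0, -0.0, -16.9]
ft_force: [-2.9, -0.8, 4.1]
finger_gap: 0.1
grip_force: 2.2
```

step_arm:
  targets:
    - [[0,0,-0.3,0,0,0],[0,0,-0.5,0,0,0],[0,0,-0.5,0,0,0]]

```text
time: 9.18
tool_pos: [595.5, 82.4, 92.8]
tcp_rot: [-180.0, -0.0, -16.9]
ft_force: [-4.4, -0.1, 7.8]
finger_gap: -0.1
grip_force: 4.2
```

Contact at 4–8 N. Easing off slightly and tracing right along the seam.

step_arm:
  targets:
    - [[-1,-3.2,0.2,0,0,0],[-2.3,-7.6,0.2,0,0,0],[-3.7,-12,0.2,0,0,0],[-5.2,-17,0.2,0,0,0],[-6.6,-21.5,0.2,0,0,0],[-8,-26,0.2,0,0,0]]

```text
time: 9.68
tool_pos: [588.1, 56.2, 92.8]
tcp_rot: [-179.9, -0.1, -16.9]
ft_force: [0.2, 3.3, 5.4]
finger_gap: -0.0
grip_force: 2.7
```

step_arm:
  targets:
    - [[-1.4,-4.6,0,0,0,0],[-2.8,-9.2,0,0,0,0],[-4.2,-13.8,0,0,0,0],[-5.6,-18.4,0,0,0,0],[-7,-23,0,0,0,0]]

```text
time: 10.1
tool_pos: [581.0, 33.2, 92.8]
tcp_rot: [-179.9, -0.1, -16.9]
ft_force: [1.5, 3.4, 4.9]
finger_gap: -0.2
grip_force: 2.7
```

step_arm:
  targets:
    - [[-1.3,-4.3,0,0,0,0],[-2.6,-8.6,0,0,0,0],[-3.9,-12.9,0,0,0,0],[-4.2,-13.7,2,0,0,0],[-6,-20,4,0,0,0],[-9,-30,4,0,0,0],[-12,-40,4,0,0,0],[-14.9,-49,4,0,0,0],[-15.2,-50,2.5,0,0,0],[-15.3,-50.2,1.2,0,0,0],[-15.3,-50.2,0.3,0,0,0],[-15.3,-50.2,0,0,0,0]]

```text
time: 11.1
tool_pos: [565.1, -17.4, 92.7]
tcp_rot: [179.9, 0.0, -16.9]
ft_force: [-5.5, -3.7, 9.4]
finger_gap: 0.2
grip_force: 4.8
```

step_arm:
  targets:
    - [[0,0,0,0,0,0],[-1,-3.3,0,0,0,0]]

```text
time: 11.27
tool_pos: [564.8, -19.4, 92.8]
tcp_rot: [-180.0, -0.1, -16.9]
ft_force: [0.6, 2.9, 4.2]
finger_gap: -0.2
grip_force: 2.1
```

step_arm:
  targets:
    - [[-1.4,-4.6,0,0,0,0],[-2.8,-9.2,0,0,0,0],[-4.2,-13.8,0,0,0,0],[-5.6,-18.4,0,0,0,0],[-7,-23,0,0,0,0],[-8.4,-27.6,0,0,0,0],[-9.8,-32.2,0,0,0,0]]

```text
time: 11.85
tool_pos: [555.0, -52.2, 92.8]
tcp_rot: [-179.9, -0.1, -16.9]
ft_force: [1.1, 4.5, 4.7]
finger_gap: 0.0
grip_force: 2.7
```

step_arm:
  targets:
    - [[-1.4,-4.6,0,0,0,0],[-2.8,-9.2,0,0,0,0],[-4.2,-13.8,0,0,0,0],[-5.6,-18.4,0,0,0,0],[-7,-23,0,0,0,0],[-8,-26.5,0,0,0,0],[-8.7,-28.5,0,0,0,0],[-8.7,-28.5,0,0,0,0]]

```text
time: 12.52
tool_pos: [546.2, -81.1, 92.7]
tcp_rot: [-180.0, -0.1, -16.9]
ft_force: [0.7, 1.0, 5.9]
finger_gap: -0.1
grip_force: 2.7
```

step_arm:
  targets:
    - [[0,0,4,0,0,0],[0,0,20,0,0,0],[0,0,50,0,0,0],[-20,-20,85,0,0,0],[-40,-45,110,0,0,0],[-60,-75,120,0,0,0],[-80,-105,120,0,0,0],[-100,-135,120,0,0,0],[-120,-165,120,0,0,0],[-120,-165,120,0,0,0]]

```text
time: 13.35
tool_pos: [422.2, -250.2, 212.0]
tcp_rot: [179.8, 0.1, -17.2]
ft_force: [0.1, 0.6, 0.4]
finger_gap: -0.3
grip_force: 0.0
```

```bash
python3 - <<'E'
from h import *
s=snap('scene');t=snap('top')
c=np.zeros((480,800,3),np.uint8)
c[:,:400]=cv2.resize(t['img'][175:295,200:300],(400,480),interpolation=cv2.INTER_CUBIC)
c[:,400:]=cv2.resize(s['img'][170:290,220:320],(400,480),interpolation=cv2.INTER_CUBIC)
cv2.imwrite('pics/d5.png',cv2.convertScaleAbs(c,alpha=1.4))
q=r.sense();print(q['tool_pos'],q['ft_force'],q['time'])
E
```

```text
[ 424.62904363 -246.76765184  211.84363356] [-0.56054543  1.02242281 -0.19146988] 13.45
```

View pics/d5.png

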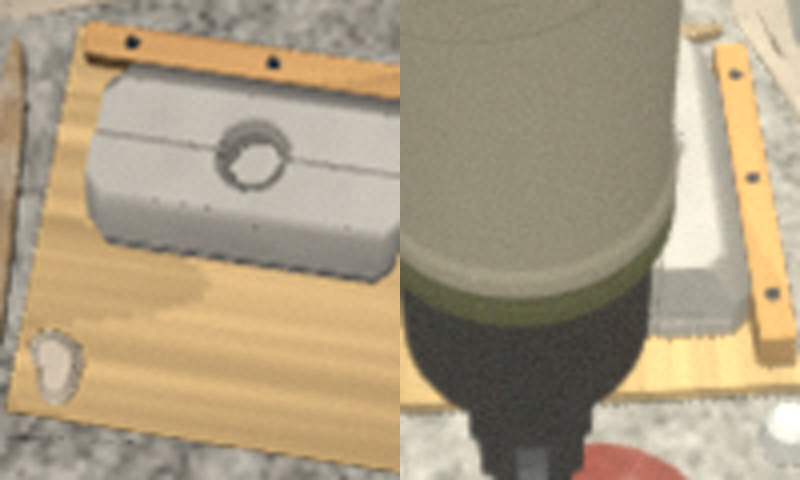

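The top view shows the mould closed, with a fine, even seam from (95, 130) to (400, 175), and the visible bystanders in place. Handing in.

```bash
python3 -c "
from bench import r
print(r.hand_in())"
```

```text
the job is handed in; nothing more can be done
None
```

I pushed the mould closed and traced the seam from left end to right end at about 4–9 N, hopping over the pouring hole. The front half sits home but roughly 1.5 mm to the left, about the sockets' clearance limit; I touched nothing else and handed the job in at about 13.5 s.

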